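# Take the stack down to the lower amplifier board

## Task

The lower amplifier board of the stack is next to be reworked, so take down what lies on it: lay both spacer plates flat and squared up on the pile of spacer plates already begun on the mat, and stand the upper board upright in the empty tray. Set each piece down gently, do not drop it, leave the lower board standing bare where it is, and disturb neither the finished board in the other tray nor the things lying about.

Things in the scene. Friction and masses are not known exactly. Their poses are not given: they have to be found in the camera images.
- upper_spacer_mid (a point): The plate on top of the stack, lying on the upper board's four pillars: flat brown phenolic spacer plate 110 x 60 x 10 mm, about 90 g, lying flat. This point: the plate's centre, half-way through its thickness; x along its 110 mm length, y across its 60 mm width, z up. Nothing stands beside its edges.
- upper_board_grip (a point): Upper board of the stack, between the plates: amplifier board 96 x 54 mm (x, y), at 12 to 14 mm up four brass corner pillars 50 mm tall (7 mm thick, at x +-43, y +-22). Lift it by the finned heat sink along its middle: 60 mm long (x), 25 wide (y), from 14 to 48 mm above the feet; chips 3 mm high beside it. 0.2 kg. Point: inside the heat sink, 36 mm above the feet, 12 mm below its top; z up.
- lower_spacer_mid (a point): The second plate of the stack, between the two boards, lying on the lower board's pillars: flat brown phenolic spacer plate 110 x 60 x 10 mm, about 90 g, lying flat. This point: the plate's centre, half-way through its thickness; x along its 110 mm length, y across its 60 mm width, z up.
- lower_board_grip (a point): The lower board, at the bottom of the stack, standing loose on the mat, same kind and size as the upper one, same point and axes. The boards are blue, with two black capacitors at the -x end and a green terminal block at the +x end. The stack from bottom to top: lower board 50 mm, plate 10 mm, upper board 50 mm, plate 10 mm.
- pile_spacer_mid (a point): The spacer pile, so far one plate lying loose flat on the mat: flat brown phenolic spacer plate 110 x 60 x 10 mm, about 90 g, lying flat. This point: the plate's centre, half-way through its thickness; x along its 110 mm length, y across its 60 mm width, z up. Its top is 10 mm above the mat.
- empty_tray: The empty board tray: black, open on top, fixed to the bench, 124 (x) x 82 (y) mm outside, 116 x 74 mm inside, walls 18 mm high, floor 4 mm thick. Origin: centre of its underside, on the mat; x along its length, z up.
- full_tray: The other tray, the same kind, with a finished board standing in it.
- finished_board_grip (a point): The finished board in the other tray, same kind as the others: not to be disturbed. This point: 36 mm above its feet, on its middle.
- solder_spool: Bystander: spool of solder standing on its end, 62 mm across, 42 mm high. Origin: centre of its underside.
- speaker: Bystander: small round loudspeaker lying face up, 78 mm across, 33 mm high. Origin: centre of its underside.
- solder_sucker: Bystander: blue solder sucker lying down, 194 mm long along x, 26 mm wide, 20 mm high. Origin: under its middle.
- side_cutters: Bystander: side cutters with yellow grips lying flat, about 105 mm long along x, 50 mm wide, 12 mm high. Origin: under their middle.
- flux_jar: Bystander: small amber jar with a black cap, 40 mm across, 25 mm high. Origin: centre of its underside.
There are look-alikes about, which are no part of the job. Leave any purple look-alike of the part that bears upper_spacer_mid alone. Leave any blue look-alike of the empty_tray alone.

How it is judged:
By the outcome, as a careful person would: the job done as asked, in the order asked, and still so for the second after the job is handed in, with the robot touching nothing.
It also fails if it takes over 72 s, if anything falls off the work surface, if the arm or the gripper's body presses on something with over 40 N, if the wrist force passes 120 N, or if a joint passes its speed limit or range.

## Robot

A 6-joint arm with a two-finger parallel gripper is mounted at the origin on the work surface. World frame = base frame: x ahead of the robot, y to its left, z up, the work surface at z = 0. Lengths are in m, angles in degrees, forces in N, time in s.
With the tool pointing down it reaches from about 0.375 to 0.9 m from the base axis. Payload 3.1 kg.
Tool frame: the origin (TCP) lies on the centre line of the jaws, within the pads' length; the fingertips stand 25 mm ahead of it and the grasp point (between the pads) lies 6 mm ahead of it; y points along the fingers, x is the direction in which the jaws open and shut, and the axes are right-handed (so a half turn about y gives the same grasp; the last joint's range is limited). The gripper opens to 87 mm and grips with 3 to 60 N. Pads are 19 mm wide; open, the fingers measure 117 mm over their backs; the gripper's body (75 mm by 190 mm) begins 51 mm behind the grasp point.
Start: joints at [61.163, 30.224, 82.088, -0, 67.689, -10.227], TCP at [0.199, 0.592, 0.248] pointing down, gripper open.
Joint ranges: [-176.69, 176.69], [-43.24, 126.21], [12.49, 139.97], [-82, 262], [0, 151.66], [-163.58, 163.58]. Speed limits (degrees/s): [159.86, 159.86, 180, 180, 180, 180].

## Interface

Orientations are given as a 3x3 rotation matrix whose columns are the frame's x, y, z axes.
In Python, from rig import * gives the robot as it stands.
- The arm moves only by the tool play_rows, never from a script. Its argument "commands" is a list of rows, each a list of 2 entries, a list of its own where there are three numbers: the shift along the world's x, y, z in m, then the turn, a rotation vector about the world's x, y, z in rad. A call has 1 to 10 rows; each row is the pose to reach, as a shift and turn from the pose commanded when the call began; what a row does not reach only later rows make up. A row lasts 1/8 s, in which the tool goes at most 62.5 mm and 10.7 degrees, less where a joint would pass 70% of its speed; a pose out of reach is approached as far as the arm can. A call with a gripper value outside its range is refused whole. "gripper" is the finger opening in m, from 0 to 0.087, set as the call begins (left out, the last holds). The fingers move at their own pace and stop on an object; the grip force is fixed at half the most. Time passes only in rows, so rows that repeat a pose let the fingers close. It gives the time, the measured TCP pose, the force and the opening at its end, in the units of the state.
- read_state(): the state, without advancing time (a new reading comes with each control period).
- capture(name): name is "scene" or "side" or "wrist"; returns a dict with "frame" (480x640x3 uint8, red, green, blue), "depth" (480x640 float32, m along the optical axis (not along the pixel's ray), 0 where there is no reading), "mtx" (3x3 intrinsics, pixels), "cam_to_world" (4x4, takes a point from camera to world coordinates); the wrist camera has in their place "hand_eye" (4x4, takes a point from camera to tool coordinates, whose origin is the TCP and whose axes are the tool frame's). Camera axes: x right, y down, z forward; pixel columns grow to the right and rows downward; lengths in m; the calibration is good to about 2 mm. A picture is of the moment at which its call begins: read the wrist's pose just before it.
- hand_in(): hands the job in, once; it reports no verdict.
The state is a dict: "time_s": time; "joint_positions": joint angles; "qvel": joint speeds; "tau": joint torques, N m; "position": TCP position; "tcp_rot": TCP orientation; "force": force on the tool from outside, world axes, zero at the start; "moment": the same for the moment, N m; "opening": opening from 0.0 (shut) to 1.0 (fully open).
Only numpy, scipy, OpenCV 4.12 (cv2) and the standard library are available. Lean on these libraries where they do the work, as an engineer would, in place of code of your own. Each camera call takes 0.05 s, during which the arm holds its last target. There are 200 camera calls.

## Working session

There is one attempt and no reset: what is moved stays moved. The work goes in short steps, Python scripts to look and compute and a tool call to move; the robot and the scene stay as the last step left them, time stands still between calls to the robot, and variables do not carry over. Pictures are saved under pics/ and viewed, about 8 in all and at most 12, crops included, and the job is handed in when it is done.

Besides the shell and the picture viewer there is one more tool, called after "Emit:" by a JSON object that holds its "fn" and its "kwargs", one argument or row to a line. play_rows: Moves the arm, as the interface text tells. Its arguments: {"type":"object","properties":{"commands":{"type":"array"},"gripper":{"type":"number"}},"required":["commands"]}

```bash
ls; mkdir -p pics; cat > h.py <<'E'
from rig import *
import numpy as np, cv2
def cap(n):
    s=read_state(); c=capture(n)
    if n=="wrist":
        T=np.eye(4); T[:3,:3]=np.array(s["tcp_rot"]); T[:3,3]=s["position"]
        c["cam_to_world"]=T@np.array(c["hand_eye"])
    return c
def cloud(c):
    K=np.array(c["mtx"]);d=c["depth"];v,u=np.mgrid[:480,:640]
    P=np.stack([(u-K[0,2])/K[0,0]*d,(v-K[1,2])/K[1,1]*d,d],-1)
    T=np.array(c["cam_to_world"]);return P@T[:3,:3].T+T[:3,3]
def save(c,n,box=None,s=1):
    im=c["frame"][...,::-1]
    if box: im=im[box[1]:box[3],box[0]:box[2]]
    cv2.imwrite("pics/"+n,cv2.resize(im,None,fx=s,fy=s,interpolation=cv2.INTER_CUBIC))
E
python3 - <<'E'
from h import *
print(read_state())
for n in("scene","side"):
    c=cap(n); np.savez(n+".npz",**c); save(c,n+"1.png"); print(np.round(c["cam_to_world"],3),c["mtx"])
E
```

```text
pics
{'time_s': 0.0, 'joint_positions': array([ 6.11645250e+01,  3.02784708e+01,  8.21562268e+01, -1.35298395e-03,
        6.76877295e+01, -1.02256744e+01]), 'qvel': array([-0.06679728, -0.03449669,  0.02359613, -0.03802683, -0.03799465,
       -0.04864317]), 'tau': array([-1.18498414e-03, -4.40038562e+01, -1.76590848e+01,  6.32358156e-02,
        5.83539088e-02, -1.76156364e-04]), 'position': array([0.19908272, 0.59173596, 0.24657776]), 'tcp_rot': array([[ 3.19111838e-01, -1.01141132e-03, -9.47716525e-01],
       [ 9.47714723e-01, -1.88235101e-03,  3.19113240e-01],
       [-2.10668990e-03, -9.99997717e-01,  3.57848908e-04]]), 'force': array([ 0.65988546, -0.27451289,  0.00983977]), 'moment': array([-0.00325312,  0.01425507, -0.03374219]), 'opening': 1.0007860850792087}
[[ 0.672  0.474 -0.569  1.2  ]
 [ 0.741 -0.432  0.515 -0.558]
 [-0.002 -0.767 -0.641  0.862]
 [ 0.     0.     0.     1.   ]] [[446.17760398   0.         324.74754998]
 [  0.         446.17760398 243.68731856]
 [  0.           0.           1.        ]]
[[-0.947 -0.232  0.222  0.175]
 [-0.321  0.65  -0.688  1.218]
 [ 0.015 -0.723 -0.69   1.242]
 [ 0.     0.     0.     1.   ]] [[620.6402979    0.         314.64739875]
 [  0.         620.6402979  239.78520598]
 [  0.           0.           1.        ]]
```

View pics/scene1.png

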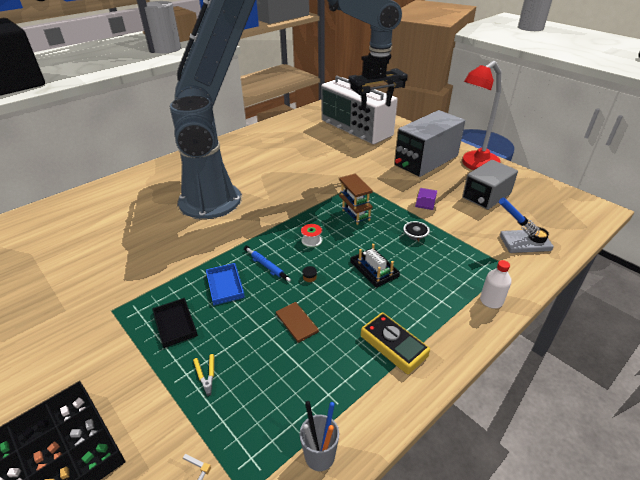

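View pics/side1.png

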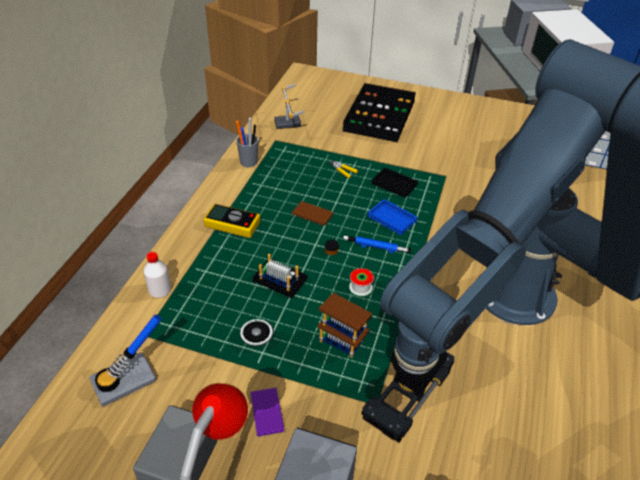

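The scene view shows these objects:
- Stack at (355,200)
- Brown pile plate at (297,322)
- Black empty tray at (174,323), with a blue look-alike at (225,284)
- Full tray at (375,265)
- Purple look-alike at (427,198)

Next I'll measure the stack, pile and tray.

```bash
cat >> h.py <<'E'
def hsvm(c,lo,hi): return cv2.inRange(cv2.cvtColor(c["frame"],cv2.COLOR_RGB2HSV),lo,hi)>0
def rect(XY):
    (x,y),(w,h),a=cv2.minAreaRect((XY*1000).astype(np.float32))
    if w<h: w,h,a=h,w,a+90
    return "c %.1f %.1f size %.1f x %.1f ang %.1f"%(x,y,w,h,(a+90)%180-90)
def plane(c,mask,z):
    "cast mask contour pixels on plane z -> rect"
    m=mask.astype(np.uint8); m=cv2.morphologyEx(m,cv2.MORPH_OPEN,np.ones((3,3),np.uint8))
    n,l,st,_=cv2.connectedComponentsWithStats(m)
    if n<2: return "none"
    k=1+np.argmax(st[1:,4]); v,u=np.nonzero(l==k)
    K=np.array(c["mtx"]);T=np.array(c["cam_to_world"])
    r=np.stack([(u-K[0,2])/K[0,0],(v-K[1,2])/K[1,1],np.ones(len(u))],1)@T[:3,:3].T
    p=T[:3,3]+r*((z-T[2,3])/r[:,2])[:,None]
    return "px %d  "%len(u)+rect(p[:,:2])
E
python3 - <<'E'
from h import *
W={}
for n in("scene","side"):
    c=dict(np.load(n+".npz")); P=cloud(c); z=P[...,2]; ok=c["depth"]>0
    br=hsvm(c,(3,80,40),(18,255,190))
    V,U=np.mgrid[:480,:640]
    def box(a,b,d,e): return (U>a)&(U<d)&(V>b)&(V<e)
    B={"scene":dict(top=(330,165,385,205),pile=(265,295,325,345),tray=(145,290,205,350),full=(345,235,405,290)),
       "side":dict(top=(310,285,380,335),pile=(285,195,340,228),tray=(365,162,425,200),full=(245,250,315,300))}[n]
    m=box(*B["top"])&br&ok&(abs(z-.12)<.006); print(n,"top",np.median(z[m]),plane(c,m,.12))
    m=box(*B["pile"])&br; print(n,"pile",np.median(z[m]),plane(c,m,.01))
    m=box(*B["tray"])&hsvm(c,(0,0,0),(180,255,60)); print(n,"tray",np.percentile(z[m],[5,50,95]),rect(P[m][:,:2]))
    mm=m&(abs(z-.018)<.004); print(n,"trayrim",rect(P[mm][:,:2]) if mm.sum() else 0)
    m=box(*B["full"])&ok&(z>.008)&hsvm(c,(0,0,0),(180,255,60)); print(n,"full",rect(P[m][:,:2]))
E
```

```text
scene top 0.12122308635192247 px 426  c 392.7 298.2 size 118.0 x 64.6 ang -17.2
scene pile 0.011259803209403063 px 894  c 617.3 -125.5 size 115.0 x 61.0 ang -8.5
scene tray [0.00174358 0.00586499 0.01944218] c 771.3 -452.7 size 883.2 x 93.8 ang -15.4
scene trayrim c 415.7 -349.6 size 127.9 x 81.8 ang -15.4
scene full c 612.2 159.9 size 126.0 x 83.9 ang -10.8
side top 0.12146323731106456 px 875  c 393.0 304.1 size 111.8 x 63.3 ang -16.6
side pile 0.012019763611041068 px 533  c 617.4 -121.1 size 111.3 x 67.8 ang -8.6
side tray [-3.54647512e-05  7.74184268e-03  2.14083365e-02] c 344.9 392.6 size 1675.1 x 179.1 ang -84.5
side trayrim c 419.0 -347.9 size 128.2 x 94.6 ang -16.6
side full c 609.2 149.9 size 153.2 x 140.3 ang 5.9
```

Emit:
{"fn": "play_rows", "kwargs": {
  "commands": [
    [[0.05,-0.075,0.01],[0,0,0]],
    [[0.1,-0.15,0.02],[0,0,0.01]],
    [[0.14,-0.21,0.03],[0,0,0.02]],
    [[0.18,-0.27,0.03],[0,0,0.03]],
    [[0.194,-0.291,0.03],[0,0,0.03]],
    [[0.194,-0.291,0.03],[0,0,0.03]],
    [[0.194,-0.291,0.03],[0,0,0.03]],
    [[0.194,-0.291,0.03],[0,0,0.03]]
  ],
  "gripper": 0.087
}}

```text
time_s: 1.1
position: [0.393, 0.3015, 0.2773]
tcp_rot: [[0.291, -0.001, -0.957], [0.957, 0.0, 0.291], [-0.0, -1.0, 0.001]]
force: [1.2, 0.9, 0.0]
opening: 1.0
```

```bash
python3 - <<'E'
from h import *
c=cap("wrist"); s=read_state(); print(s["time_s"],s["position"],np.round(s["tcp_rot"],4)); save(c,"w1.png"); P=cloud(c);z=P[...,2]
br=hsvm(c,(3,80,40),(18,255,190))&(abs(z-.12)<.01); print(np.median(z[br]),plane(c,br,.12))
np.savez("w1.npz",**c); print(np.round(c["hand_eye"],3))
E
```

```text
1.15 [0.3926408  0.30186184 0.27728217] [[ 2.898e-01 -1.000e-03 -9.571e-01]
 [ 9.571e-01  1.000e-04  2.898e-01]
 [-2.000e-04 -1.000e+00  1.000e-03]]
0.11922716064786099 px 8142  c 389.8 301.2 size 109.0 x 59.4 ang -16.5
[[ 1.     0.002 -0.001 -0.001]
 [ 0.002 -0.248  0.969 -0.136]
 [ 0.001 -0.969 -0.248  0.067]
 [ 0.     0.     0.     1.   ]]
```

View pics/w1.png

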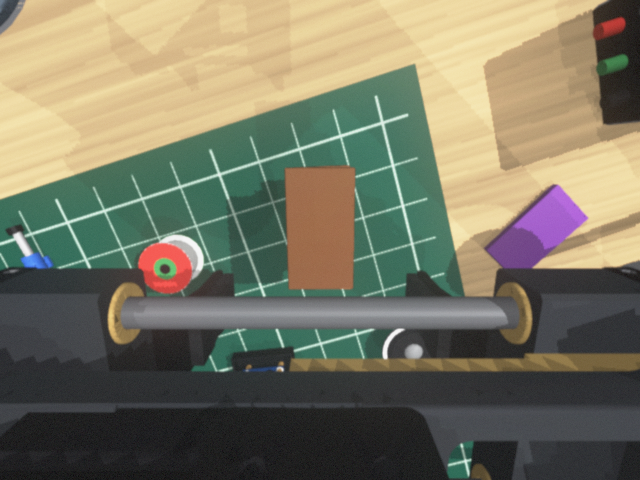

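The plate is at (320,228) in the wrist view with clear sides, and its size and angle match. I'll descend so the tips sit about 4 mm below its mid-plane.

Emit:
{"fn": "play_rows", "kwargs": {
  "commands": [
    [[-0.003,-0.001,-0.04],[0,0,0.006]],
    [[-0.003,-0.001,-0.08],[0,0,0.006]],
    [[-0.003,-0.001,-0.115],[0,0,0.006]],
    [[-0.003,-0.001,-0.13],[0,0,0.006]],
    [[-0.003,-0.001,-0.138],[0,0,0.006]],
    [[-0.003,-0.001,-0.141],[0,0,0.006]],
    [[-0.003,-0.001,-0.141],[0,0,0.006]]
  ]
}}

```text
time_s: 2.02
position: [0.3905, 0.3008, 0.1369]
tcp_rot: [[0.284, 0.001, -0.959], [0.959, 0.0, 0.284], [0.001, -1.0, -0.001]]
force: [-0.5, 0.7, 0.5]
opening: 0.998
```

Emit:
{"fn": "play_rows", "kwargs": {
  "commands": [
    [[0,0,0],[0,0,0]],
    [[0,0,0],[0,0,0]],
    [[0,0,0],[0,0,0]],
    [[0,0,0],[0,0,0]],
    [[0,0,0],[0,0,0]],
    [[0,0,0],[0,0,0]]
  ],
  "gripper": 0.05
}}

```text
time_s: 2.78
position: [0.3907, 0.3005, 0.1368]
tcp_rot: [[0.285, 0.001, -0.959], [0.959, 0.0, 0.285], [0.001, -1.0, -0.001]]
force: [0.5, 1.1, 2.6]
opening: 0.687
```

Emit:
{"fn": "play_rows", "kwargs": {
  "commands": [
    [[0,0,0.004],[0,0,0]],
    [[0,0,0.012],[0,0,0]],
    [[0,0,0.03],[0,0,0]],
    [[0,0,0.06],[0,0,0]],
    [[0.02,-0.03,0.09],[0,0,0.02]],
    [[0.05,-0.065,0.113],[0,0,0.04]],
    [[0.08,-0.105,0.113],[0,0,0.06]],
    [[0.11,-0.145,0.113],[0,0,0.08]],
    [[0.14,-0.185,0.113],[0,0,0.1]],
    [[0.17,-0.225,0.113],[0,0,0.12]]
  ]
}}

```text
time_s: 4.03
position: [0.5608, 0.0739, 0.2499]
tcp_rot: [[0.168, -0.0, -0.986], [0.986, 0.0, 0.168], [0.0, -1.0, 0.0]]
force: [0.0, 0.8, -0.3]
opening: 0.683
```

Emit:
{"fn": "play_rows", "kwargs": {
  "commands": [
    [[0.03,-0.04,0],[0,0,0.02]],
    [[0.06,-0.075,0],[0,0,0.02]],
    [[0.09,-0.11,0],[0,0,0.02]],
    [[0.12,-0.145,0],[0,0,0.02]],
    [[0.15,-0.18,0],[0,0,0.02]],
    [[0.175,-0.21,0],[0,0,0.02]],
    [[0.185,-0.22,0],[0,0,0.02]],
    [[0.185,-0.22,0],[0,0,0.02]],
    [[0.185,-0.22,0],[0,0,0.02]],
    [[0.185,-0.22,0],[0,0,0.02]]
  ]
}}

```text
time_s: 5.28
position: [0.7448, -0.1436, 0.2498]
tcp_rot: [[0.147, -0.001, -0.989], [0.989, 0.0, 0.147], [0.0, -1.0, 0.001]]
force: [-0.6, -0.3, -0.6]
opening: 0.683
```

```bash
cat > m.py <<'E'
from h import *
import sys
def wrist(name):
    c=cap("wrist"); s=read_state(); R=np.array(s["tcp_rot"])
    print(s["time_s"],np.round(s["position"],4),"toolx ang %.2f"%np.degrees(np.arctan2(R[1,0],R[0,0])),"open %.1f"%(87*s["opening"]),np.round(s["force"],1))
    save(c,name); np.savez(name[:-4]+".npz",**c); return c,cloud(c)
E
python3 - <<'E'
from m import *
c,P=wrist("w2.png"); z=P[...,2]
m=hsvm(c,(3,80,40),(18,255,190))
for lo,hi,h in((-.005,.016,.01),(.1,.4,.22)):
    k=m&(z>lo)&(z<hi); print(np.median(z[k]),plane(c,k,np.median(z[k]) if h>.1 else h))
E
```

```text
5.325 [ 0.745  -0.1437  0.2499] toolx ang 81.53 open 59.9 [-0.4  0.6 -1.8]
0.009182456145640505 px 1931  c 593.6 -131.9 size 68.1 x 38.7 ang -8.4
0.23213955611193696 px 14347  c 716.3 -140.5 size 59.2 x 54.2 ang 81.6
```

View pics/w2.png

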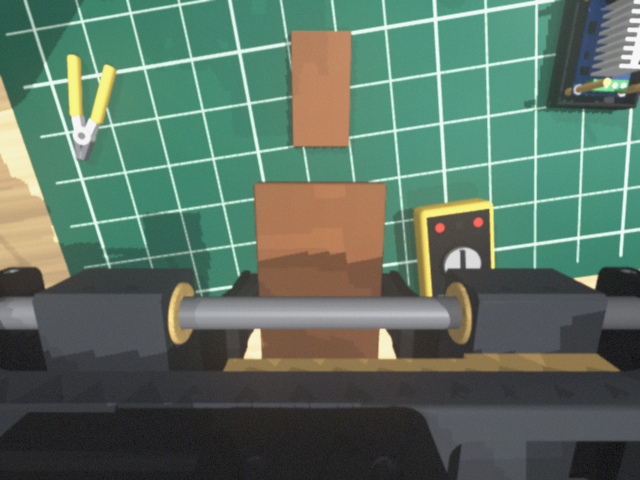

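The pile plate is at (321,90) and the held plate's front edge is at row 183. The depth gate clipped the pile mask, so I'll redo it from colour alone in the box.

```bash
python3 - <<'E'
from m import *
c=dict(np.load("w2.npz")); V,U=np.mgrid[:480,:640]
m=hsvm(c,(0,60,30),(20,255,255))
print(plane(c,m&(V<170)&(U>270)&(U<380),.01))
h=m&(V>170)&(V<262)&(U>240)&(U<400); s=plane(c,h,.233);print(s)
E
```

```text
px 6741  c 615.3 -125.0 size 108.9 x 59.6 ang -8.4
px 10265  c 707.6 -139.2 size 58.8 x 36.7 ang 81.6
```

Emit:
{"fn": "play_rows", "kwargs": {
  "commands": [
    [[-0.04,0.006,0],[0,0,0]],
    [[-0.08,0.012,-0.03],[0,0,0]],
    [[-0.115,0.0175,-0.07],[0,0,0]],
    [[-0.128,0.0195,-0.11],[0,0,0]],
    [[-0.128,0.0195,-0.15],[0,0,0]],
    [[-0.128,0.0195,-0.18],[0,0,0]],
    [[-0.128,0.0195,-0.197],[0,0,0]],
    [[-0.128,0.0195,-0.205],[0,0,0]],
    [[-0.128,0.0195,-0.205],[0,0,0]],
    [[-0.128,0.0195,-0.205],[0,0,0]]
  ]
}}

```text
time_s: 6.58
position: [0.6183, -0.1255, 0.0458]
tcp_rot: [[0.148, 0.002, -0.989], [0.989, -0.001, 0.148], [-0.001, -1.0, -0.002]]
force: [0.8, 0.3, -2.0]
opening: 0.679
```

```bash
python3 - <<'E'
from m import *
c,P=wrist("w3.png")
s=cap("side"); save(s,"s2.png",(270,180,350,240),8); s=cap("scene"); save(s,"s3.png",(240,270,340,345),8)
a=cv2.imread("pics/s2.png");b=cv2.imread("pics/s3.png");b=cv2.resize(b,(640,480))
w=cv2.imread("pics/w3.png")
cv2.imwrite("pics/comb.png",cv2.resize(np.vstack([np.hstack([a,b]),np.hstack([w,w*0])]),(800,600)))
E
```

```text
6.625 [ 0.6183 -0.1255  0.0458] toolx ang 81.48 open 59.5 [ 0.1 -0.3 -1.1]
```

View pics/comb.png

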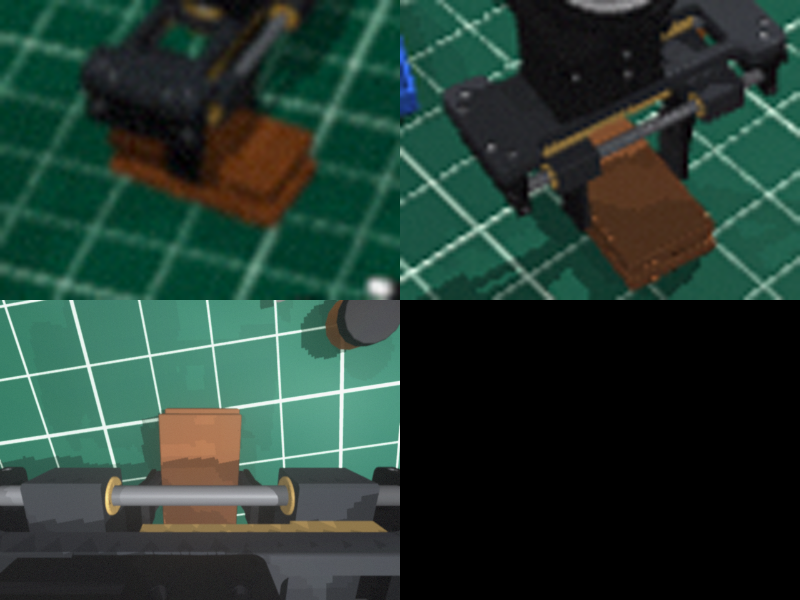

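The held plate is square over the pile with about a 9 mm gap. The arm sits about 1 mm off target, so I'll correct that and lower slowly.

Emit:
{"fn": "play_rows", "kwargs": {
  "commands": [
    [[-0.001,0.001,-0.002],[0,0,0]],
    [[-0.001,0.001,-0.004],[0,0,0]],
    [[-0.001,0.001,-0.006],[0,0,0]],
    [[-0.001,0.001,-0.0075],[0,0,0]],
    [[-0.001,0.001,-0.0085],[0,0,0]],
    [[-0.001,0.001,-0.0085],[0,0,0]],
    [[-0.001,0.001,-0.0085],[0,0,0]]
  ]
}}

```text
time_s: 7.6
position: [0.6163, -0.1242, 0.0369]
tcp_rot: [[0.148, -0.0, -0.989], [0.989, -0.0, 0.148], [-0.0, -1.0, 0.0]]
force: [-2.3, 0.6, 4.9]
opening: 0.682
```

Emit:
{"fn": "play_rows", "kwargs": {
  "commands": [
    [[0,0,0],[0,0,0]],
    [[0,0,0],[0,0,0]],
    [[0,0,0],[0,0,0]],
    [[0,0,0],[0,0,0]]
  ],
  "gripper": 0.08
}}

```text
time_s: 8.1
position: [0.6164, -0.1242, 0.0359]
tcp_rot: [[0.148, -0.0, -0.989], [0.989, 0.0, 0.148], [0.0, -1.0, 0.0]]
force: [0.2, -0.2, 0.5]
opening: 0.91
```

Emit:
{"fn": "play_rows", "kwargs": {
  "commands": [
    [[0,0,0.015],[0,0,0]],
    [[0,0,0.05],[0,0,0]],
    [[0,0,0.1],[0,0,0]],
    [[0,0,0.15],[0,0,0]],
    [[0,0,0.2],[0,0,0]],
    [[0,0,0.2],[0,0,0]],
    [[0,0,0.2],[0,0,0]]
  ]
}}

```text
time_s: 8.98
position: [0.6158, -0.1239, 0.2364]
tcp_rot: [[0.148, -0.0, -0.989], [0.989, 0.0, 0.148], [0.0, -1.0, 0.0]]
force: [-0.4, 0.1, -0.5]
opening: 0.918
```

```bash
python3 - <<'E'
from m import *
c,P=wrist("w4.png"); V,U=np.mgrid[:480,:640]
m=hsvm(c,(0,60,30),(20,255,255))&(V<280)&(U>230)&(U<420); print(np.percentile(P[...,2][m],[5,50,95])); print(plane(c,m,.02))
E
```

```text
9.025 [ 0.6154 -0.1238  0.2353] toolx ang 81.47 open 80.1 [-0.5 -0.5  0.1]
[0.01797051 0.01924556 0.02052601]
px 5836  c 614.5 -125.5 size 108.6 x 59.6 ang -8.4
```

View pics/w4.png

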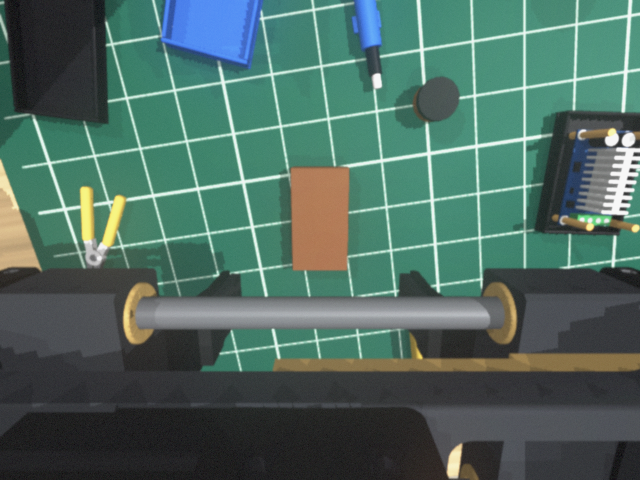

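The first plate is squared on the pile: it measures (614.5,-125.5) against (615.3,-125.0) for the pile, at the same angle. Now back to the stack for the upper board.

Emit:
{"fn": "play_rows", "kwargs": {
  "commands": [
    [[-0.025,0.045,0.02],[0,0,-0.02]],
    [[-0.05,0.092,0.03],[0,0,-0.04]],
    [[-0.075,0.139,0.04],[0,0,-0.06]],
    [[-0.1,0.186,0.04],[0,0,-0.08]],
    [[-0.125,0.233,0.04],[0,0,-0.1]],
    [[-0.15,0.28,0.04],[0,0,-0.12]],
    [[-0.175,0.327,0.04],[0,0,-0.14]],
    [[-0.2,0.374,0.04],[0,0,-0.14]],
    [[-0.218,0.41,0.04],[0,0,-0.14]],
    [[-0.225,0.425,0.04],[0,0,-0.14]]
  ],
  "gripper": 0.087
}}

```text
time_s: 10.28
position: [0.3894, 0.3019, 0.2745]
tcp_rot: [[0.282, -0.004, -0.959], [0.959, -0.002, 0.282], [-0.003, -1.0, 0.003]]
force: [0.1, -0.3, -0.1]
opening: 0.998
```

Emit:
{"fn": "play_rows", "kwargs": {
  "commands": [
    [[0,0,0],[0,0,0]],
    [[0,0,0],[0,0,0]],
    [[0,0,0],[0,0,0]]
  ]
}}

```text
time_s: 10.65
position: [0.3921, 0.2998, 0.2759]
tcp_rot: [[0.287, -0.0, -0.958], [0.958, -0.0, 0.287], [-0.001, -1.0, 0.0]]
force: [-0.2, 0.8, -0.4]
opening: 1.002
```

```bash
python3 - <<'E'
from m import *
c,P=wrist("w5.png"); z=P[...,2]; V,U=np.mgrid[:480,:640]
b=(V<290)&(U>230)&(U<420)
k=b&(z>.1)&(z<.12); print("high",np.median(z[k]),rect(P[k][:,:2]),plane(c,k,.108))
br=b&hsvm(c,(0,60,30),(20,255,255))&(z>.04)&(z<.07); print("spacer",plane(c,br,.06), rect(P[br][:,:2]))
im=cv2.imread("pics/w5.png")[130:300,200:440]; cv2.imwrite("pics/w5c.png",cv2.resize(im,None,fx=3.3,fy=3.3,interpolation=cv2.INTER_CUBIC))
E
```

```text
10.7 [0.3921 0.2999 0.276 ] toolx ang 73.34 open 86.7 [-0.4 -0.3  0.4]
high 0.10708765789428412 c 389.9 301.2 size 93.0 x 50.1 ang -16.9 px 1212  c 389.3 301.6 size 60.5 x 24.2 ang -16.8
spacer px 248  c 416.9 324.5 size 68.7 x 4.3 ang -15.4 c 391.7 303.3 size 109.4 x 59.4 ang -14.4
```

View pics/w5c.png

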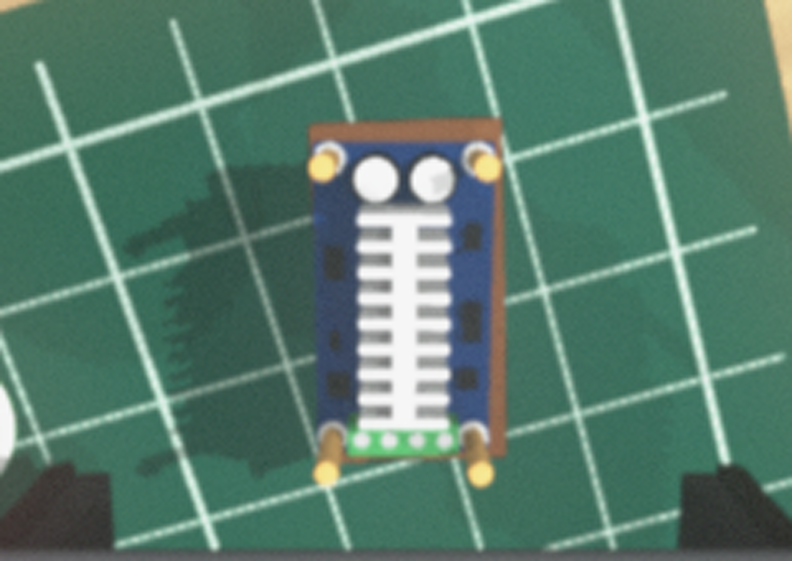

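The upper board is seen with its sink centred in the crop at (405,315), between the pillars and at −16.8°. The plate under it is turned slightly differently. I'll descend to grip the sink.

Emit:
{"fn": "play_rows", "kwargs": {
  "commands": [
    [[-0.0025,0.0015,-0.05],[0,0,0]],
    [[-0.0025,0.0015,-0.09],[0,0,0]],
    [[-0.0025,0.0015,-0.13],[0,0,0]],
    [[-0.0025,0.0015,-0.155],[0,0,0]],
    [[-0.0025,0.0015,-0.165],[0,0,0]],
    [[-0.0025,0.0015,-0.17],[0,0,0]],
    [[-0.0025,0.0015,-0.17],[0,0,0]]
  ]
}}

```text
time_s: 11.58
position: [0.3895, 0.3024, 0.1065]
tcp_rot: [[0.285, 0.001, -0.958], [0.958, 0.0, 0.285], [0.001, -1.0, -0.001]]
force: [0.2, -0.4, -0.3]
opening: 0.997
```

Emit:
{"fn": "play_rows", "kwargs": {
  "commands": [
    [[0,0,0],[0,0,0]],
    [[0,0,0],[0,0,0]],
    [[0,0,0],[0,0,0]],
    [[0,0,0],[0,0,0]],
    [[0,0,0],[0,0,0]],
    [[0,0,0],[0,0,0]],
    [[0,0,0],[0,0,0]],
    [[0,0,0],[0,0,0]]
  ],
  "gripper": 0.015
}}

```text
time_s: 12.58
position: [0.389, 0.3024, 0.106]
tcp_rot: [[0.285, 0.0, -0.959], [0.959, 0.0, 0.285], [0.0, -1.0, -0.0]]
force: [0.3, -0.0, -0.4]
opening: 0.288
```

Emit:
{"fn": "play_rows", "kwargs": {
  "commands": [
    [[0,0,0.004],[0,0,0]],
    [[0,0,0.012],[0,0,0]],
    [[0,0,0.03],[0,0,0]],
    [[0,0,0.06],[0,0,0]],
    [[0,0,0.1],[0,0,0]],
    [[0.015,-0.03,0.135],[0,0,0]],
    [[0.035,-0.07,0.154],[0,0,0]],
    [[0.055,-0.115,0.154],[0,0,0]],
    [[0.075,-0.16,0.154],[0,0,0]],
    [[0.095,-0.205,0.154],[0,0,0]]
  ]
}}

```text
time_s: 13.82
position: [0.484, 0.0959, 0.2606]
tcp_rot: [[0.285, 0.0, -0.959], [0.959, 0.0, 0.285], [0.0, -1.0, -0.0]]
force: [-0.1, 0.4, -2.5]
opening: 0.287
```

Emit:
{"fn": "play_rows", "kwargs": {
  "commands": [
    [[0.015,-0.05,0],[0,0,0]],
    [[0.03,-0.1,0],[0,0,0]],
    [[0.04,-0.15,0],[0,0,0.005]],
    [[0.045,-0.2,0],[0,0,0.01]],
    [[0.05,-0.25,0],[0,0,0.02]],
    [[0.055,-0.3,0],[0,0,0.02]],
    [[0.058,-0.35,0],[0,0,0.02]],
    [[0.058,-0.4,0],[0,0,0.02]],
    [[0.058,-0.44,0],[0,0,0.02]],
    [[0.058,-0.47,0],[0,0,0.02]]
  ]
}}

```text
time_s: 15.08
position: [0.5412, -0.3744, 0.26]
tcp_rot: [[0.267, -0.001, -0.964], [0.964, 0.0, 0.267], [0.0, -1.0, 0.001]]
force: [0.7, 0.8, -2.4]
opening: 0.286
```

Emit:
{"fn": "play_rows", "kwargs": {
  "commands": [
    [[0,-0.01,0],[0,0,0]],
    [[0,-0.012,0],[0,0,0]],
    [[0,-0.012,0],[0,0,0]],
    [[0,-0.012,0],[0,0,0]]
  ]
}}

```text
time_s: 15.58
position: [0.5421, -0.3832, 0.2602]
tcp_rot: [[0.264, -0.0, -0.964], [0.964, 0.001, 0.264], [0.001, -1.0, 0.0]]
force: [0.1, -0.3, -1.4]
opening: 0.285
```

```bash
python3 - <<'E'
from m import *
c,P=wrist("w6.png"); z=P[...,2]
k=(abs(z-.018)<.006)&hsvm(c,(0,0,0),(180,255,75))&(np.mgrid[:480,:640][0]<260); print(rect(P[k][:,:2]),plane(c,k,.018))
E
```

```text
15.625 [ 0.5421 -0.3835  0.2602] toolx ang 74.67 open 25.0 [ 1.  -0.1 -1.8]
c 465.7 -395.0 size 676.5 x 244.6 ang 74.8 px 1101  c 413.2 -350.2 size 117.7 x 80.8 ang -15.3
```

View pics/w6.png

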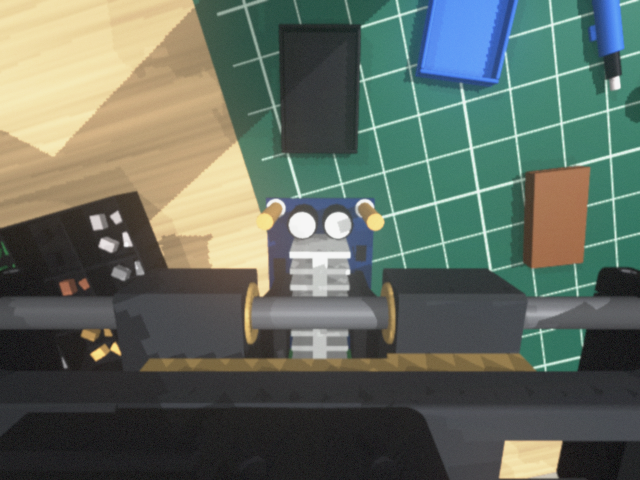

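The empty black tray is fully visible at (320,88), the blue look-alike is at (470,35), and the board hangs level. The tray mask was clipped, so I'll repeat it by colour in the box.

```bash
python3 - <<'E'
from m import *
c=dict(np.load("w6.npz")); V,U=np.mgrid[:480,:640]
b=(U>260)&(U<380)&(V>10)&(V<170)
for t in(55,70,85): print(t,plane(c,b&hsvm(c,(0,0,0),(180,110,t)),.018))
# held board's blue front part at z = TCP-.046+.014
m=b*0+(V>170)&(V<300)&(U>250)&(U<400)&hsvm(c,(100,100,20),(130,255,255)); print(plane(c,m,.228))
E
```

```text
55 px 3876  c 401.1 -347.7 size 94.2 x 79.0 ang -16.3
70 px 10090  c 415.1 -351.2 size 123.8 x 80.7 ang -15.2
85 px 10481  c 416.0 -352.2 size 125.9 x 84.3 ang -15.4
px 593  c 524.9 -357.3 size 26.4 x 10.6 ang -16.0
```

Emit:
{"fn": "play_rows", "kwargs": {
  "commands": [
    [[-0.04,0.01,0],[0,0,0]],
    [[-0.085,0.0215,-0.02],[0,0,0]],
    [[-0.12,0.03,-0.05],[0,0,0]],
    [[-0.127,0.032,-0.09],[0,0,0]],
    [[-0.127,0.032,-0.13],[0,0,0]],
    [[-0.127,0.032,-0.165],[0,0,0]],
    [[-0.127,0.032,-0.19],[0,0,0]],
    [[-0.127,0.032,-0.2],[0,0,0]],
    [[-0.127,0.032,-0.2],[0,0,0]],
    [[-0.127,0.032,-0.2],[0,0,0]]
  ]
}}

```text
time_s: 16.88
position: [0.4156, -0.3533, 0.0611]
tcp_rot: [[0.265, 0.001, -0.964], [0.964, -0.002, 0.265], [-0.001, -1.0, -0.002]]
force: [1.1, 0.2, -1.1]
opening: 0.285
```

Emit:
{"fn": "play_rows", "kwargs": {
  "commands": [
    [[0,0,-0.003],[0,0,0]],
    [[0,0,-0.005],[0,0,0]],
    [[0,0,-0.007],[0,0,0]],
    [[0,0,-0.0085],[0,0,0]],
    [[0,0,-0.0095],[0,0,0]],
    [[0,0,-0.0095],[0,0,0]],
    [[0,0,-0.0095],[0,0,0]]
  ]
}}

```text
time_s: 17.75
position: [0.4149, -0.3527, 0.0505]
tcp_rot: [[0.266, 0.0, -0.964], [0.964, -0.0, 0.266], [-0.0, -1.0, -0.0]]
force: [0.7, 0.1, -1.0]
opening: 0.284
```

Emit:
{"fn": "play_rows", "kwargs": {
  "commands": [
    [[0,0,-0.0005],[0,0,0]],
    [[0,0,-0.001],[0,0,0]],
    [[0,0,-0.001],[0,0,0]],
    [[0,0,-0.001],[0,0,0]]
  ]
}}

```text
time_s: 18.25
position: [0.415, -0.3527, 0.05]
tcp_rot: [[0.265, 0.0, -0.964], [0.964, -0.0, 0.265], [-0.0, -1.0, -0.0]]
force: [-1.1, 1.5, 5.0]
opening: 0.283
```

Contact: the force rose to +5 N. I'll release with a modest opening and retreat.

Emit:
{"fn": "play_rows", "kwargs": {
  "commands": [
    [[0,0,0],[0,0,0]],
    [[0,0,0],[0,0,0]],
    [[0,0,0],[0,0,0]],
    [[0,0,0],[0,0,0]]
  ],
  "gripper": 0.045
}}

```text
time_s: 18.75
position: [0.4149, -0.3527, 0.0494]
tcp_rot: [[0.266, -0.0, -0.964], [0.964, 0.0, 0.266], [0.0, -1.0, 0.0]]
force: [0.4, -0.4, -0.0]
opening: 0.509
```

Emit:
{"fn": "play_rows", "kwargs": {
  "commands": [
    [[0,0,0.01],[0,0,0]],
    [[0,0,0.035],[0,0,0]],
    [[0,0,0.08],[0,0,0]],
    [[0,0,0.13],[0,0,0]],
    [[0,0,0.18],[0,0,0]],
    [[0.02,0.02,0.21],[0,0,0]],
    [[0.02,0.02,0.21],[0,0,0]],
    [[0.02,0.02,0.21],[0,0,0]]
  ]
}}

```text
time_s: 19.75
position: [0.4342, -0.3322, 0.259]
tcp_rot: [[0.265, -0.001, -0.964], [0.964, 0.001, 0.265], [0.0, -1.0, 0.001]]
force: [0.6, 0.1, -0.6]
opening: 0.52
```

```bash
python3 - <<'E'
from m import *
c,P=wrist("w7.png"); 
E
```

```text
19.8 [ 0.4339 -0.3322  0.2584] toolx ang 74.60 open 45.1 [-0.2  1.  -0.4]
```

View pics/w7.png

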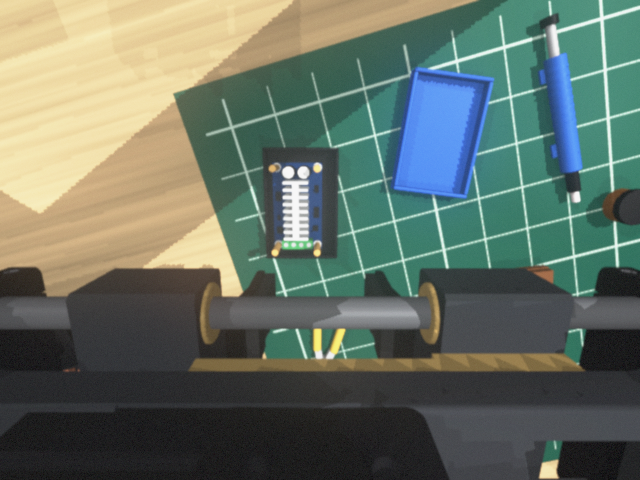

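The board stands upright inside the tray, centred at (296,210). Back to the stack for the lower plate.

Emit:
{"fn": "play_rows", "kwargs": {
  "commands": [
    [[0.02,0.045,0],[0,0,0]],
    [[0.035,0.09,0],[0,0,0]],
    [[0.045,0.14,0],[0,0,0]],
    [[0.05,0.19,0],[0,0,0]],
    [[0.055,0.24,0],[0,0,0]],
    [[0.055,0.29,0],[0,0,0]],
    [[0.055,0.34,0],[0,0,0]],
    [[0.05,0.39,0],[0,0,0]],
    [[0.04,0.44,0],[0,0,0]],
    [[0.025,0.49,0],[0,0,0]]
  ],
  "gripper": 0.087
}}

```text
time_s: 21.05
position: [0.4591, 0.1581, 0.2579]
tcp_rot: [[0.267, -0.003, -0.964], [0.964, -0.001, 0.267], [-0.001, -1.0, 0.003]]
force: [-0.7, 0.6, -0.7]
opening: 1.004
```

Emit:
{"fn": "play_rows", "kwargs": {
  "commands": [
    [[-0.02,0.045,0],[0,0,0]],
    [[-0.04,0.09,-0.02],[0,0,0]],
    [[-0.06,0.13,-0.035],[0,0,0]],
    [[-0.067,0.144,-0.035],[0,0,0]],
    [[-0.067,0.144,-0.035],[0,0,0]],
    [[-0.067,0.144,-0.035],[0,0,0]]
  ]
}}

```text
time_s: 21.8
position: [0.3939, 0.3003, 0.2247]
tcp_rot: [[0.267, 0.001, -0.964], [0.964, -0.0, 0.267], [-0.0, -1.0, -0.001]]
force: [-0.2, 0.7, 0.7]
opening: 0.997
```

```bash
python3 - <<'E'
from m import *
c,P=wrist("w8.png"); z=P[...,2]; V,U=np.mgrid[:480,:640]
k=hsvm(c,(0,60,30),(20,255,255))&(V<285)&(abs(z-.06)<.01); print(np.median(z[k]),plane(c,k,.06),rect(P[k][:,:2]))
im=cv2.imread("pics/w8.png")[0:300]; cv2.imwrite("pics/w8.png",im)
E
```

```text
21.85 [0.394  0.3003 0.2248] toolx ang 74.50 open 87.0 [ 1.   0.4 -0.3]
0.05925018765325141 px 7783  c 391.3 303.1 size 108.9 x 59.4 ang -14.3 c 391.7 302.9 size 109.6 x 59.8 ang -14.1
```

View pics/w8.png

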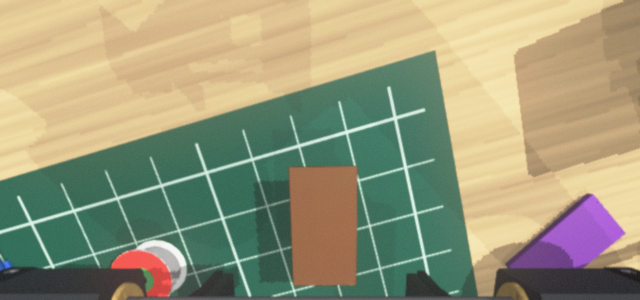

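Emit:
{"fn": "play_rows", "kwargs": {
  "commands": [
    [[-0.0025,0.0027,-0.04],[0,0,0.023]],
    [[-0.0025,0.0027,-0.08],[0,0,0.023]],
    [[-0.0025,0.0027,-0.115],[0,0,0.023]],
    [[-0.0025,0.0027,-0.137],[0,0,0.023]],
    [[-0.0025,0.0027,-0.145],[0,0,0.023]],
    [[-0.0025,0.0027,-0.148],[0,0,0.023]],
    [[-0.0025,0.0027,-0.148],[0,0,0.023]],
    [[-0.0025,0.0027,-0.148],[0,0,0.023]]
  ]
}}

```text
time_s: 22.85
position: [0.391, 0.3042, 0.0774]
tcp_rot: [[0.243, 0.002, -0.97], [0.97, 0.001, 0.243], [0.001, -1.0, -0.001]]
force: [-0.3, 0.2, -0.2]
opening: 1.001
```

Emit:
{"fn": "play_rows", "kwargs": {
  "commands": [
    [[0,0,0],[0,0,0]],
    [[0,0,0],[0,0,0]],
    [[0,0,0],[0,0,0]],
    [[0,0,0],[0,0,0]],
    [[0,0,0],[0,0,0]],
    [[0,0,0],[0,0,0]]
  ],
  "gripper": 0.05
}}

```text
time_s: 23.6
position: [0.3904, 0.3041, 0.0766]
tcp_rot: [[0.243, 0.0, -0.97], [0.97, 0.0, 0.243], [0.0, -1.0, -0.0]]
force: [-0.2, 0.3, 2.2]
opening: 0.687
```

Emit:
{"fn": "play_rows", "kwargs": {
  "commands": [
    [[0,0,0.003],[0,0,0]],
    [[0,0,0.01],[0,0,0]],
    [[0,0,0.03],[0,0,0]],
    [[0,0,0.065],[0,0,0]],
    [[0,0,0.105],[0,0,0]],
    [[0.02,-0.025,0.145],[0,0,0.02]],
    [[0.045,-0.057,0.173],[0,0,0.04]],
    [[0.075,-0.095,0.173],[0,0,0.06]],
    [[0.105,-0.133,0.173],[0,0,0.08]],
    [[0.135,-0.171,0.173],[0,0,0.098]]
  ]
}}

```text
time_s: 24.85
position: [0.5259, 0.1317, 0.2501]
tcp_rot: [[0.147, 0.0, -0.989], [0.989, 0.0, 0.147], [0.0, -1.0, -0.0]]
force: [0.9, 0.3, -0.4]
opening: 0.684
```

Emit:
{"fn": "play_rows", "kwargs": {
  "commands": [
    [[0.03,-0.038,0],[0,0,0]],
    [[0.06,-0.076,0],[0,0,0]],
    [[0.09,-0.114,0],[0,0,0]],
    [[0.12,-0.152,0],[0,0,0]],
    [[0.15,-0.19,0],[0,0,0]],
    [[0.18,-0.228,0],[0,0,0]],
    [[0.205,-0.26,0],[0,0,0]],
    [[0.22,-0.277,0],[0,0,0]],
    [[0.22,-0.277,0],[0,0,0]],
    [[0.22,-0.277,0],[0,0,0]]
  ]
}}

```text
time_s: 26.1
position: [0.7444, -0.1429, 0.2492]
tcp_rot: [[0.147, -0.002, -0.989], [0.989, 0.001, 0.147], [0.001, -1.0, 0.002]]
force: [-0.4, 0.0, -1.0]
opening: 0.683
```

Emit:
{"fn": "play_rows", "kwargs": {
  "commands": [
    [[0,0,0],[0,0,0]],
    [[0,0,0],[0,0,0]]
  ]
}}

```text
time_s: 26.35
position: [0.745, -0.1429, 0.25]
tcp_rot: [[0.146, -0.0, -0.989], [0.989, 0.0, 0.146], [0.0, -1.0, 0.0]]
force: [-0.5, 0.2, -0.8]
opening: 0.685
```

```bash
python3 - <<'E'
from m import *
c,P=wrist("w9.png"); V,U=np.mgrid[:480,:640]
m=hsvm(c,(0,60,30),(20,255,255))
print(plane(c,m&(V<170)&(U>270)&(U<380),.02))
print(plane(c,m&(V>170)&(V<262)&(U>240)&(U<400),.233))
E
```

```text
26.4 [ 0.7452 -0.1431  0.25  ] toolx ang 81.59 open 59.2 [ 0.5  0.7 -0.8]
px 7111  c 615.8 -125.8 size 108.5 x 59.5 ang -8.4
px 9643  c 709.0 -138.6 size 59.1 x 34.5 ang 81.7
```

Emit:
{"fn": "play_rows", "kwargs": {
  "commands": [
    [[-0.04,0.0055,0],[0,0,0]],
    [[-0.08,0.011,-0.03],[0,0,0]],
    [[-0.115,0.016,-0.07],[0,0,0]],
    [[-0.13,0.018,-0.11],[0,0,0]],
    [[-0.13,0.018,-0.15],[0,0,0]],
    [[-0.13,0.018,-0.175],[0,0,0]],
    [[-0.13,0.018,-0.188],[0,0,0]],
    [[-0.13,0.018,-0.195],[0,0,0]],
    [[-0.13,0.018,-0.195],[0,0,0]],
    [[-0.13,0.018,-0.195],[0,0,0]]
  ]
}}

```text
time_s: 27.65
position: [0.6162, -0.1263, 0.0556]
tcp_rot: [[0.147, 0.002, -0.989], [0.989, -0.001, 0.147], [-0.001, -1.0, -0.002]]
force: [-0.2, -0.3, -0.2]
opening: 0.681
```

Emit:
{"fn": "play_rows", "kwargs": {
  "commands": [
    [[0,0,-0.001],[0,0,0]],
    [[0,0,-0.002],[0,0,0]],
    [[0,0,-0.003],[0,0,0]],
    [[0,0,-0.004],[0,0,0]],
    [[0,0,-0.004],[0,0,0]],
    [[0,0,-0.004],[0,0,0]]
  ]
}}

```text
time_s: 28.4
position: [0.6154, -0.126, 0.0505]
tcp_rot: [[0.147, -0.0, -0.989], [0.989, -0.0, 0.147], [-0.0, -1.0, 0.0]]
force: [-0.5, -0.6, -0.8]
opening: 0.688
```

Emit:
{"fn": "play_rows", "kwargs": {
  "commands": [
    [[0,0.001,-0.001],[0,0,0]],
    [[0,0.001,-0.002],[0,0,0]],
    [[0,0.001,-0.003],[0,0,0]],
    [[0,0.001,-0.0037],[0,0,0]],
    [[0,0.001,-0.0037],[0,0,0]],
    [[0,0.001,-0.0037],[0,0,0]]
  ]
}}

```text
time_s: 29.15
position: [0.6154, -0.125, 0.0469]
tcp_rot: [[0.147, 0.0, -0.989], [0.989, -0.0, 0.147], [-0.0, -1.0, -0.0]]
force: [0.8, 0.3, -0.5]
opening: 0.683
```

Emit:
{"fn": "play_rows", "kwargs": {
  "commands": [
    [[0,0,-0.0005],[0,0,0]],
    [[0,0,-0.0007],[0,0,0]],
    [[0,0,-0.0007],[0,0,0]],
    [[0,0,-0.0007],[0,0,0]]
  ]
}}

```text
time_s: 29.65
position: [0.6155, -0.125, 0.0467]
tcp_rot: [[0.147, 0.0, -0.989], [0.989, -0.0, 0.147], [-0.0, -1.0, -0.0]]
force: [-1.2, 0.4, 5.6]
opening: 0.684
```

Contact at +5.6 N. Releasing and retreating.

Emit:
{"fn": "play_rows", "kwargs": {
  "commands": [
    [[0,0,0],[0,0,0]],
    [[0,0,0],[0,0,0]],
    [[0,0,0],[0,0,0]],
    [[0,0,0],[0,0,0]]
  ],
  "gripper": 0.08
}}

```text
time_s: 30.15
position: [0.6154, -0.125, 0.0459]
tcp_rot: [[0.147, -0.0, -0.989], [0.989, 0.0, 0.147], [0.0, -1.0, 0.0]]
force: [-0.6, -0.6, 0.5]
opening: 0.91
```

Emit:
{"fn": "play_rows", "kwargs": {
  "commands": [
    [[0,0,0.015],[0,0,0]],
    [[0,0,0.05],[0,0,0]],
    [[0,0,0.1],[0,0,0]],
    [[0,0,0.15],[0,0,0]],
    [[0,0,0.2],[0,0,0]],
    [[0,0,0.2],[0,0,0]],
    [[0,0,0.2],[0,0,0]],
    [[0,0,0.2],[0,0,0]]
  ]
}}

```text
time_s: 31.15
position: [0.6143, -0.1246, 0.2446]
tcp_rot: [[0.147, -0.003, -0.989], [0.989, 0.001, 0.147], [0.001, -1.0, 0.003]]
force: [0.3, 1.3, 0.2]
opening: 0.919
```

```bash
python3 - <<'E'
from m import *
c,P=wrist("w10.png"); V,U=np.mgrid[:480,:640]
m=hsvm(c,(0,60,30),(20,255,255))&(V<280)&(U>230)&(U<420); print(np.percentile(P[...,2][m],[5,50,95])); print(plane(c,m,.03))
c=cap("scene"); save(c,"end.png",(120,160,460,415),2.35)
s=cap("side"); P=cloud(s); z=P[...,2]; o=dict(np.load("side.npz"))
cv2.imwrite("pics/a.png",np.vstack([cv2.imread("pics/end.png")[:440]]))
E
```

```text
31.2 [ 0.6144 -0.1246  0.2444] toolx ang 81.53 open 79.7 [ 0.7 -0.3 -0.1]
[0.02783489 0.02926573 0.03055208]
px 5968  c 615.2 -126.5 size 110.6 x 59.7 ang -8.4
```

View pics/end.png

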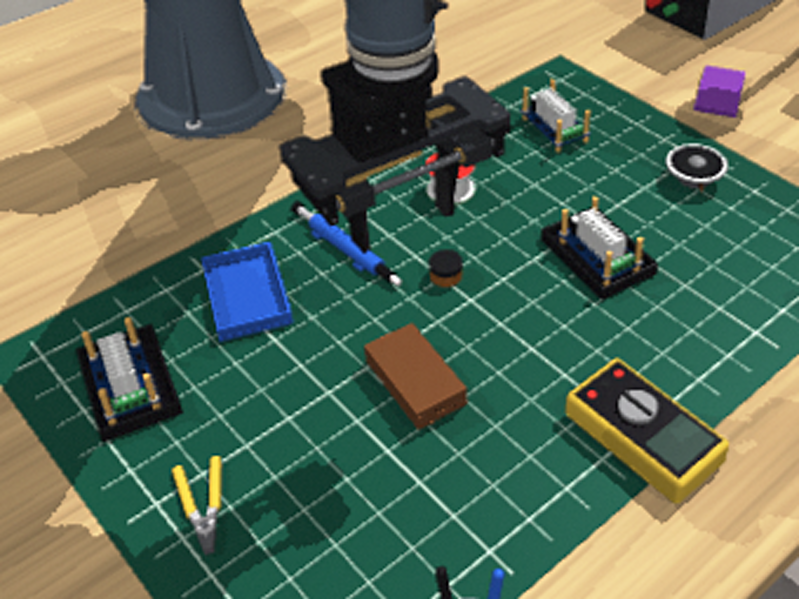

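The pile stands square and three plates high at (415,375). The board is in the black tray, the lower board stands bare, and the other things look untouched. Handing in.

```bash
python3 -c "
from rig import *
print(hand_in())"
```

```text
the job is handed in; nothing more can be done
None
```

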